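# Close the propagation jar and leave its lid a quarter turn open

## Robot

A 6-joint arm with a two-finger parallel gripper is mounted at the origin on the work surface. World frame = base frame: x ahead of the robot, y to its left, z up, the work surface at z = 0. Lengths are in mm, angles in rad, forces in N, time in s.
With the tool pointing down it reaches from about 400 to 925 mm from the base axis. Payload 12.5 kg.
Tool frame: the origin (TCP) lies at the very end of the fingers, on their centre line; the grasp point (between the pads) lies 19 mm behind it; z points along the fingers, y is the line along which they close (so a half turn about z gives the same grasp; the last joint's range is limited). The gripper opens to 95 mm and grips with 3 to 60 N. Pads are 20 mm wide; open, the fingers measure 119 mm over their backs; the gripper's body (75 mm by 180 mm) begins 59 mm behind the grasp point.
Start: joints at [-1.301, 0.491, 1.559, -0, 1.092, -0.106], TCP at [229.409, -581.393, 214.661] pointing down, gripper open.
Joint ranges: [-3.1, 3.1], [-0.84, 2.19], [0.05, 2.79], [-1.13, 4.28], [0.06, 2.93], [-2.69, 2.69]. Speed limits (rad/s): [2.22, 2.22, 2.79, 3.14, 3.14, 3.14].

## Interface

Orientations are given as [roll, pitch, yaw] about the fixed x, y, z axes, in that order (R = Rz(yaw) Ry(pitch) Rx(roll)).
In Python, from cell import state, imaging, env, spot_in, mark_of gives the robot as it stands. The module is installed in compiled form; this text tells all that it offers.
- The arm moves only by the tool step_arm, never from a script. Its argument "increments" is a list of rows, each an object with "slide": the shift along the tool's x, y, z in m, a list of three; "roll": the turn about the tool's z in rad. A call has 1 to 5 rows; each row is the pose to reach, as a shift and turn from the pose commanded when the call began, along the tool's axes at that moment; what a row does not reach only later rows make up. A row lasts 1/8 s, in which the tool goes at most 62.5 mm and 10.7 degrees, less where a joint would pass 70% of its speed; a pose out of reach is approached as far as the arm can. A call with a gripper value outside its range is refused whole. "fingers" is the opening, from 0 (shut) to 1 (fully open), set as the call begins (left out, the last holds). The fingers move at their own pace and stop on an object; the grip force is fixed at half the most. Time passes only in rows, so rows that repeat a pose let the fingers close. It gives the time, the measured TCP pose, the force, the opening and the grip force at its end, in the units of the state.
- state(): the state, without advancing time (a new reading comes with each control period).
- imaging.read_camera(name): name is "scene" or "top"; returns a dict with "color" (400x640x3 uint8, red, green, blue), "z_map" (400x640 float32, mm along the optical axis (not along the pixel's ray), 0 where there is no reading), "intrinsics" (3x3 intrinsics, pixels), "distortion" ([k1, k2, p1, p2, k3] as OpenCV has them; the pictures are not rectified), "camera_from_world" (4x4, takes a point from world to camera coordinates). Camera axes: x right, y up, looking along -z (the intrinsics and any distortion apply to the point x, -y, -z); pixel columns grow to the right and rows downward; lengths in mm; the calibration is good to about 2 mm. A picture is of the moment at which its call begins.
- env.job_done(): hands the job in; it is judged then, once.
Trained networks look in the newest picture that a camera, given by its name, has taken for a name from the list of things; names that differ only in an ending like _2 or _b are one class to them, and where a whole thing is asked for, a point or a joint stands for the part that bears it (a point fixed in the world has none). Each returns a list of dicts, best first, with "confidence" (0 to 1); they miss things now and then, are a little off and sometimes report something else, mostly with a low value. They report only what shows in the picture. A call takes as long as a camera call. They do not tell look-alikes from the thing itself.
- spot_in(camera, target): "bbox" ([left, top, right, bottom] in pixels, round what is visible of it).
- mark_of(camera, target): "uv" ([column, row] in pixels: a listed point, or the origin of a listed thing).
The state is a dict: "t": time; "joints": joint angles; "qvel": joint speeds; "tau": joint torques, N m; "eef_pos": TCP position; "tcp_rot": TCP orientation; "ft_force": force on the tool from outside, world axes, zero at the start; "moment": the same for the moment, N m; "opening": opening from 0.0 (shut) to 1.0 (fully open); "grip_force": force on a finger pad.
Only numpy, scipy, OpenCV 4.12 (cv2) and the standard library are available. Lean on these libraries where they do the work, as an engineer would, in place of code of your own. Each camera call takes 0.05 s, during which the arm holds its last target. There are 200 camera calls.

## Task

On the florist's bench, screw the lid of the taller jar clockwise all the way down until it stops, then turn it back a quarter turn so the cuttings inside can breathe, and keep holding the lid in your grip there: finish while still holding it. Leave the squat jar's lid and everything else on the bench alone.

Things in the scene. Friction and masses are not known exactly. Their poses are not given: they have to be found in the camera images.
- tall_lid_turn (a joint): turn of the tall jar's lid: 0 is bottomed out (hard stop), growing anticlockwise seen from above (unscrewing), 1.571 is a quarter turn open; upper stop at 5.2, it cannot come off. Starts 2.4 to 4.0 open. It rises 9 mm per full turn (1.43 mm per rad), takes about 0.12 N m to turn, does not creep by itself and cannot be pushed down or pulled up
- tall_lid_top (a point): centre of the flat top of the tall jar's lid, on its upright turning axis; 168 mm above the bench when bottomed out. The lid is aluminium, 52 mm diameter (knurling included 53), 28 mm tall, wholly below this point. Below it a 44 mm neck shows for 20 mm or more before the jar widens, so fingers may reach 15 mm below the lid's lower edge. Grip across its diameter from above, any yaw
- tall_lid: the tall jar's screw lid; origin on its axis at its lower edge, 140 mm above the bench when bottomed out, z up; a raised radial pointer rib (3 mm high) on its top lies along its +x and turns with it
- tall_jar: the taller green glass jar, body 80 mm diameter, in a round steel bench holder of 110 mm diameter that is fixed to the bench and cannot turn; origin at the centre of the holder's underside on the bench, z up. A small bright mark on the holder's rim lies along its +x; with the lid bottomed out the lid's rib points the same way
- squat_jar: the other, squat jar: the same shape, lid and materials, but its lid top is only 113 mm above the bench when shut (up to 119 mm as it stands); fixed; origin at the centre of the holder's underside
- squat_lid_mark (a point): outer end of the pointer rib on the squat jar's lid, 24 mm from the lid's axis, level with its flat top
- clay_pot: bystander, loose: small terracotta pot, mouth up, 72 mm across, 65 mm tall; origin at the centre of its underside
- scissors: bystander, loose: flat scissors with two yellow finger rings, 135 mm long, 67 mm wide, 10 mm thick; origin at the pivot on the underside, blades towards +x
- tape_core: bystander, loose: upright plain metal cylinder, 32 mm diameter, 85 mm tall; origin at the centre of its underside
- gift_box: bystander, loose: green box 60 x 60 x 65 mm; origin at the centre of its underside
- tag_cup: bystander, loose: white cup 94 mm across full of yellow price picks, 221 mm tall in all; origin at the centre of its underside
- mister: bystander, loose: white bottle, 52 mm diameter, 130 mm tall; origin at the centre of its underside
- stapler: bystander, loose: black stapler, 110 x 30 mm, 42 mm tall; origin at the centre of its underside, long axis x
Not all that is in view belongs to the job. Leave any orange or pink look-alike of the tall_jar alone.

How it is judged:
By the outcome, as a careful person would: the job done as asked, in the order asked, and still so for the second after the job is handed in, while the arm keeps its last pose, push and grip.
It also fails if it takes over 61 s, if anything falls off the work surface, if the arm or the gripper's body presses on something with over 40 N, if the wrist force passes 120 N, or if a joint passes its speed limit or range.

## Working session

There is one attempt and no reset: what is moved stays moved. The work goes in short steps, Python scripts to look and compute and a tool call to move; the robot and the scene stay as the last step left them, time stands still between calls to the robot, and variables do not carry over. Pictures are saved under pics/ and viewed, at most 10 in all, crops included, and the job is handed in when it is done.

Besides the shell and the picture viewer there is one more tool, called after "Emit:" by a JSON object that holds its "api" and its "payload", one argument or row to a line. step_arm: Moves the arm, as the interface text tells. Its arguments: {"type":"object","properties":{"increments":{"type":"array"},"fingers":{"type":"number"}},"required":["increments"]}

```bash
mkdir -p pics
cat > h.py <<'E'
import numpy as np, cv2
from cell import state, imaging, env, spot_in, mark_of
def ray(im,uv):
    K=np.array(im["intrinsics"]);d=np.array(im["distortion"],float);T=np.array(im["camera_from_world"])
    n=cv2.undistortPoints(np.array([[uv]],float),K,d)[0,0]
    R=T[:3,:3];c=-R.T@T[:3,3]
    return c,R.T@np.array([n[0],-n[1],-1.0])   # world = c + depth*dir
def at_z(im,uv,z):
    c,r=ray(im,uv);return c+r*(z-c[2])/r[2]
def at_depth(im,uv):
    u,v=int(round(uv[0])),int(round(uv[1]));p=im["z_map"][max(0,v-1):v+2,max(0,u-1):u+2];p=p[p>0]
    if p.size==0:return None
    c,r=ray(im,uv);return c+r*np.median(p)
def cloud(im):
    K=np.array(im["intrinsics"]);d=np.array(im["distortion"],float);T=np.array(im["camera_from_world"])
    h,w=im["z_map"].shape;g=np.stack(np.meshgrid(np.arange(w),np.arange(h)),-1).reshape(-1,1,2).astype(float)
    n=cv2.undistortPoints(g,K,d)[:,0];z=im["z_map"].reshape(-1,1)
    P=np.c_[n[:,:1]*z,-n[:,1:]*z,-z];R=T[:3,:3]
    W=(P-T[:3,3])@R;W[z[:,0]==0]=np.nan
    return W.reshape(h,w,3)
E
python3 - <<'E'
from h import *
np.set_printoptions(precision=1,suppress=True)
s=state();print(s)
for c in("scene","top"):
    im=imaging.read_camera(c);cv2.imwrite(f"pics/{c}0.png",im["color"][:,:,::-1])
    T=np.array(im["camera_from_world"]);print(c,-T[:3,:3].T@T[:3,3],np.array(im["intrinsics"]).tolist())
    for t in("tall_jar","squat_jar","tall_lid"):
        print(t,[(np.round(b["bbox"]).tolist(),round(b["confidence"],2)) for b in spot_in(c,t)])
    for t in("tall_lid_top","squat_lid_mark"):
        print(t,[(np.round(b["uv"],1),round(b["confidence"],2),at_depth(im,b["uv"])) for b in mark_of(c,t)])
E
```

```text
{'t': 0.0, 'joints': array([-1.3,  0.5,  1.6,  0. ,  1.1, -0.1]), 'qvel': array([ 0.,  0., -0., -0.,  0., -0.]), 'tau': array([ -0. , -61.3, -25.8,   0.1,   0. ,  -0. ]), 'eef_pos': array([ 229.3, -581.1,  214.1]), 'tcp_rot': array([-3.1, -0. ,  0.4]), 'ft_force': array([-0.6, -0.6, -0.1]), 'moment': array([-0. , -0. ,  0.1]), 'grip_force': 0.0, 'opening': 1.0003548329928615}
scene [1310.9  142.8 1034.2] [[452.8741954507094, 0.0, 319.02650058269353], [0.0, 452.8741954507094, 195.71469781433927], [0.0, 0.0, 1.0]]
tall_jar [([205.0, 108.0, 236.0, 164.0], 0.73), ([208.0, 201.0, 254.0, 265.0], 0.57), ([250.0, 166.0, 290.0, 223.0], 0.56)]
squat_jar [([401.0, 232.0, 445.0, 282.0], 0.6)]
tall_lid [([208.0, 204.0, 232.0, 226.0], 0.89), ([254.0, 159.0, 275.0, 185.0], 0.86), ([207.0, 108.0, 224.0, 125.0], 0.64), ([427.0, 179.0, 443.0, 208.0], 0.42)]
tall_lid_top [(array([208.8, 115.1]), 0.8, array([ 324.2, -476.1,  167.2])), (array([219.7, 210.1]), 0.77, array([ 673.3, -289.9,  169.1])), (array([261.6, 170.8]), 0.61, array([ 519.4, -232.5,  172.6])), (array([431.4, 198.6]), 0.45, array([373.4,
[... 250 characters left out ...]
 209.0, 384.0, 247.0], 0.91), ([424.0, 277.0, 477.0, 319.0], 0.9), ([364.0, 150.0, 407.0, 191.0], 0.82)]
squat_jar [([180.0, 173.0, 222.0, 213.0], 0.61), ([267.0, 169.0, 291.0, 193.0], 0.18)]
tall_lid [([385.0, 150.0, 408.0, 177.0], 0.65), ([365.0, 218.0, 384.0, 238.0], 0.64), ([451.0, 299.0, 473.0, 317.0], 0.59), ([169.0, 140.0, 195.0, 160.0], 0.28)]
tall_lid_top [(array([465.9, 304.3]), 0.77, array([ 314.2, -464.4,  165.9])), (array([372.1, 225.8]), 0.73, array([ 505.6, -229.6,  172.1])), (array([393.4, 161.8]), 0.68, array([ 665.1, -284. ,  167.4])), (array([333.5, 133.2]), 0.16, array([ 779.3, -144.3,    3.6]))]
squat_lid_mark [(array([195.8, 196.2]), 0.71, array([578.3, 218.6, 116.5]))]
```

View pics/scene0.png

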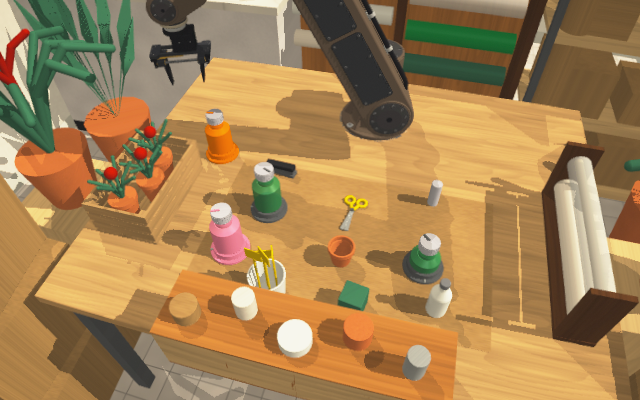

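View pics/top0.png

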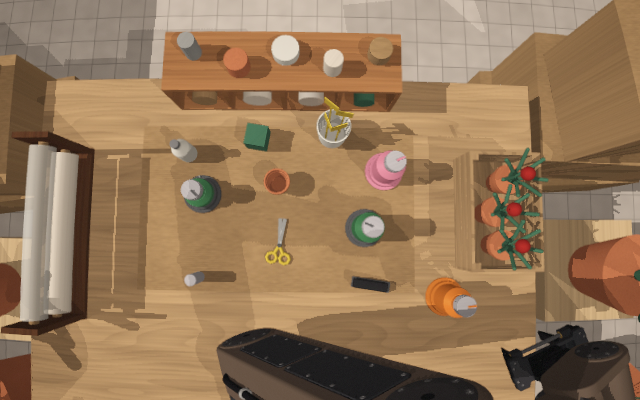

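Scene: the candidates are orange (209,115), pink (220,210), green tall (262,171) and green squat (430,240). In the top view they are at (466,304), (393,162), (372,226) and (196,190). The green one at scene (262,171) / top (372,226) is the tall jar: it is green, with its lid about 172 mm high. The orange and pink ones are look-alikes, and the squat lid stands at about 118 mm.

Run:
```python
from h import *
np.set_printoptions(precision=1,suppress=True)
ims={c:imaging.read_camera(c) for c in("scene","top")}
out=[];rays=[]
for c,box in(("scene",(235,140,305,230)),("top",(335,195,405,260))):
    im=ims[c];W=cloud(im)
    m=(np.hypot(W[...,0]-512,W[...,1]+231)<45)&(abs(W[...,2]-171)<8)
    zt=np.median(W[m][:,2]);v,u=np.nonzero(m&(abs(W[...,2]-zt)<4))
    P=W[v,u];(cx,cy),r=cv2.minEnclosingCircle(P[:,:2].astype(np.float32))
    print(c,"n",len(P),"z",zt,"mean",P.mean(0),"encl",cx,cy,r,"u",u.min(),u.max(),"v",v.min(),v.max())
    e=((u.min()+u.max())/2,(v.min()+v.max())/2);rays.append(ray(im,e));print("mid at z172",at_z(im,e,172))
    # rib: slightly raised / differing colour
    x0,y0,x1,y1=box;cr=cv2.resize(im["color"][y0:y1,x0:x1,::-1],(380,int(380*(y1-y0)/(x1-x0))),interpolation=cv2.INTER_CUBIC)
    out.append(cv2.copyMakeBorder(cr,0,500-cr.shape[0],0,10,cv2.BORDER_CONSTANT))
cv2.imwrite("pics/crop1.png",np.hstack(out))
# triangulate
A=np.zeros((3,3));b=np.zeros(3)
for p,d in rays:
    d=d/np.linalg.norm(d);M=np.eye(3)-np.outer(d,d);A+=M;b+=M@p
print("tri",np.linalg.solve(A,b))
print("holder",[(t["uv"],t["confidence"]) for t in mark_of("top","tall_jar")])
print([ (t,[(at_z(ims["top"],d["uv"],0),round(d["confidence"],2)) for d in mark_of("top",t)][:1]) for t in("stapler","tag_cup","clay_pot","scissors")])
```

```text
scene n 215 z 170.8262480714981 mean [ 508.1 -230.9  171. ] encl 506.1522521972656 -230.58096313476562 28.299541473388672 u 254 273 v 162 176
mid at z172 [ 511.1 -230.   172. ]
top n 350 z 170.20604959450483 mean [ 503.3 -233.   170.3] encl 503.6363220214844 -233.16600036621094 26.536455154418945 u 363 384 v 216 237
mid at z172 [ 503.9 -233.   172. ]
tri [ 504.  -233.9  164.2]
holder [([380.5, 171.2], 0.76), ([361.5, 226.3], 0.66), ([444.7, 298.6], 0.58)]
[('stapler', [(array([ 342.3, -253.2,    0. ]), 0.6)]), ('tag_cup', [(array([ 782.2, -137.2,    0. ]), 0.97)]), ('clay_pot', [(array([628.6,  11.7,   0. ]), 0.59)]), ('scissors', [(array([449.9,  12.6,   0. ]), 0.68)])]
```

View pics/crop1.png

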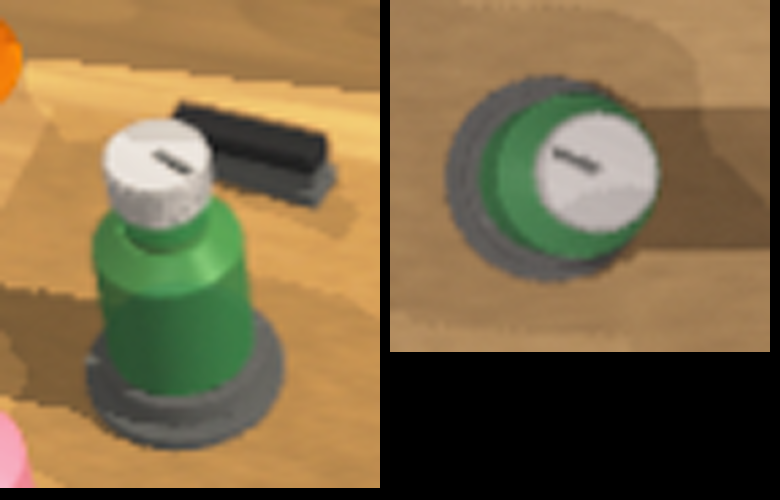

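The crop shows the green tall jar with its steel holder, a white lid centred at top (372,226), and the rib pointing to scene +right/down. The holder mark is at about scene (252,206). This is the jar to turn.

```bash
cat >> h.py <<'E'
from scipy.spatial.transform import Rotation as Ro
def go(x,y,z):
    s=state();R=Ro.from_euler("xyz",s["tcp_rot"]).as_matrix()
    print("t",round(s["t"],2),"pos",s["eef_pos"].round(1),"rot",s["tcp_rot"].round(4),"q",s["joints"].round(3),"F",s["ft_force"].round(1),"M",s["moment"].round(2),"op",round(s["opening"],3),"g",round(s["grip_force"],1))
    print("slide m",(R.T@(np.array([x,y,z])-s["eef_pos"])/1000).round(4))
E
python3 - <<'E'
from h import *
go(505,-232,230)
im=imaging.read_camera("scene")
for z in(10,20,30):
    p=at_z(im,(252.1,206.3),z)-[505,-232,0];print(z,p.round(0),np.degrees(np.arctan2(p[1],p[0])))
im=imaging.read_camera("top")
c=at_z(im,(335+207/5.43,195+172/5.43),172);r=at_z(im,(335+165/5.43,195+152/5.43),173)
print("rib",c,r,np.degrees(np.arctan2(*(r-c)[[1,0]])))
E
```

```text
t 0.95 pos [ 229.4 -581.4  214.6] rot [3.1416 0.     0.3758] q [-1.301  0.491  1.559 -0.     1.092 -0.106] F [-0.4  0.   0.5] M [-0.02 -0.01 -0.03] op 1.0 g 0.0
slide m [ 0.3846 -0.2238 -0.0154]
10 [ 13. -49.  10.] -74.79750963805265
20 [ 21. -45.  20.] -64.81301090475755
30 [ 29. -41.  30.] -54.64892910749431
rib [ 503.48696151 -232.10337446  172.        ] [ 512.23724219 -213.02184653  173.        ] 65.36507042784203
```

Emit:
{"api": "step_arm", "payload": {
  "increments": [
    {"slide": [0, 0, -0.03], "roll": -0.18},
    {"slide": [0, 0, -0.04], "roll": -0.36}
  ],
  "fingers": 1.0
}}

```text
t: 1.3
eef_pos: [229.5, -581.8, 256.2]
tcp_rot: [3.14, 0.001, 0.742]
ft_force: [0.7, -0.2, -0.0]
opening: 0.997
grip_force: 0.0
```

Run:
```python
from h import *
go(505,-232,240)
```

```text
t 1.3 pos [ 229.5 -581.8  256.2] rot [3.1397e+00 9.0000e-04 7.4170e-01] q [-1.301  0.454  1.506  0.     1.179 -0.471] F [ 0.7 -0.2 -0. ] M [-0.06 -0.04 -0.02] op 0.997 g 0.0
slide m [ 0.4394 -0.0719  0.0157]
```

Emit:
{"api": "step_arm", "payload": {
  "increments": [
    {"slide": [0.055, -0.009, 0], "roll": -0.18},
    {"slide": [0.11, -0.018, 0], "roll": -0.36},
    {"slide": [0.165, -0.027, 0], "roll": -0.54},
    {"slide": [0.22, -0.036, 0.0], "roll": -0.72},
    {"slide": [0.275, -0.045, 0.0], "roll": -0.9}
  ]
}}

```text
t: 1.92
eef_pos: [404.0, -362.0, 254.8]
tcp_rot: [3.141, 0.0, 1.642]
ft_force: [0.5, -1.2, -0.0]
opening: 1.002
grip_force: 0.0
```

Run:
```python
from h import *
go(505,-232,240)
```

```text
t 1.93 pos [ 404.  -362.   254.8] rot [3.1413e+00 5.0000e-04 1.6415e+00] q [-0.852  0.332  1.709 -0.     1.1   -0.923] F [ 0.5 -1.2 -0. ] M [-0.04 -0.13  0.05] op 1.002 g 0.0
slide m [0.1226 0.11   0.0148]
```

Emit:
{"api": "step_arm", "payload": {
  "increments": [
    {"slide": [0.041, 0.037, 0], "roll": -0.18},
    {"slide": [0.082, 0.073, 0], "roll": -0.36},
    {"slide": [0.1226, 0.11, 0.01], "roll": -0.54},
    {"slide": [0.1226, 0.11, 0.015], "roll": -0.72},
    {"slide": [0.1226, 0.11, 0.015], "roll": -0.9}
  ]
}}

```text
t: 2.55
eef_pos: [505.2, -233.1, 239.2]
tcp_rot: [-3.141, -0.001, 2.543]
ft_force: [-0.7, 0.2, 0.3]
opening: 1.002
grip_force: 0.0
```

Run:
```python
from h import *
go(505,-232,139)
im=imaging.read_camera("scene");a=im["color"][130:240,210:330,::-1]
im=imaging.read_camera("top");b=im["color"][180:290,310,None] if 0 else im["color"][180:290,310:430,::-1]
cv2.imwrite("pics/over.png",cv2.resize(np.hstack([a,b]),(800,367),interpolation=cv2.INTER_CUBIC))
```

```text
t 2.55 pos [ 505.2 -233.1  239.2] rot [-3.1415e+00 -7.0000e-04  2.5434e+00] q [-0.551  0.368  1.697 -0.     1.077 -1.524] F [-0.7  0.2  0.3] M [ 0.04 -0.15 -0.04] op 1.002 g 0.0
slide m [0.0007 0.0008 0.1002]
```

View pics/over.png

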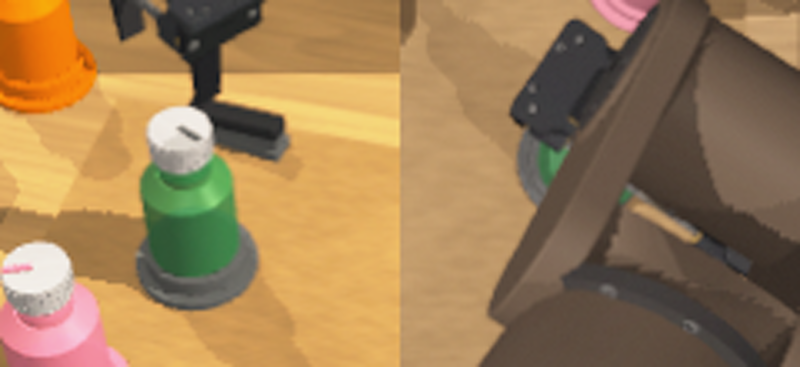

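Scene crop: open gripper hovers behind/above the lid (fingertips near crop (130,15) and (205,100), lid at (180,125)), consistent with 68 mm above it; the top view is blocked by the arm. Descend with the fingers straddling.

Emit:
{"api": "step_arm", "payload": {
  "increments": [
    {"slide": [0.0005, 0.0, 0.025]},
    {"slide": [0.0005, 0.0, 0.05]},
    {"slide": [0.0005, 0.0, 0.055]},
    {"slide": [0.0005, 0.0, 0.055]}
  ]
}}

```text
invalid input at $.increments[0]: expected keys slide, roll
```

Run:
```python
from h import *
go(505,-232,139)
im=imaging.read_camera("scene");a=im["color"][130:200,220:310,::-1]
cv2.imwrite("pics/over2.png",cv2.resize(a,(720,560),interpolation=cv2.INTER_CUBIC))
```

```text
t 2.65 pos [ 505.  -233.7  239.6] rot [-3.1415e+00 -1.0000e-04  2.5384e+00] q [-0.552  0.368  1.697 -0.     1.077 -1.52 ] F [-0.1 -0.3 -1. ] M [ 0.06 -0.21 -0.06] op 0.999 g 0.0
slide m [0.0009 0.0015 0.1006]
```

View pics/over2.png

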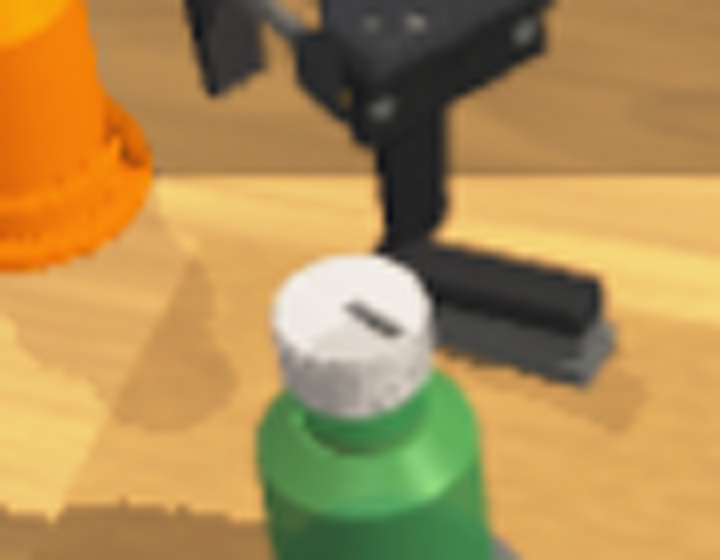

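The call was refused for lack of roll; the picture shows the unmoved gripper, fingertips at crop (230,90) and (410,245), lid top at (350,305).

Emit:
{"api": "step_arm", "payload": {
  "increments": [
    {"slide": [0.0, 0.001, 0.025], "roll": 0},
    {"slide": [0.0, 0.001, 0.05], "roll": 0},
    {"slide": [0.0, 0.001, 0.055], "roll": 0},
    {"slide": [0.0, 0.001, 0.055], "roll": 0}
  ]
}}

```text
t: 3.2
eef_pos: [505.6, -233.4, 185.0]
tcp_rot: [-3.142, 0.0, 2.534]
ft_force: [0.1, 0.6, 0.5]
opening: 1.001
grip_force: 0.0
```

Run:
```python
from h import *
go(505,-232,139)
im=imaging.read_camera("scene");a=im["color"][130:200,220:310,::-1]
cv2.imwrite("pics/over3.png",cv2.resize(a,(720,560),interpolation=cv2.INTER_CUBIC))
```

```text
t 3.2 pos [ 505.6 -233.4  185. ] rot [-3.1416e+00  2.0000e-04  2.5337e+00] q [-0.551  0.428  1.763 -0.     0.951 -1.514] F [0.1 0.6 0.5] M [ 0.03 -0.16 -0.06] op 1.001 g 0.0
slide m [0.0013 0.0008 0.046 ]
```

View pics/over3.png

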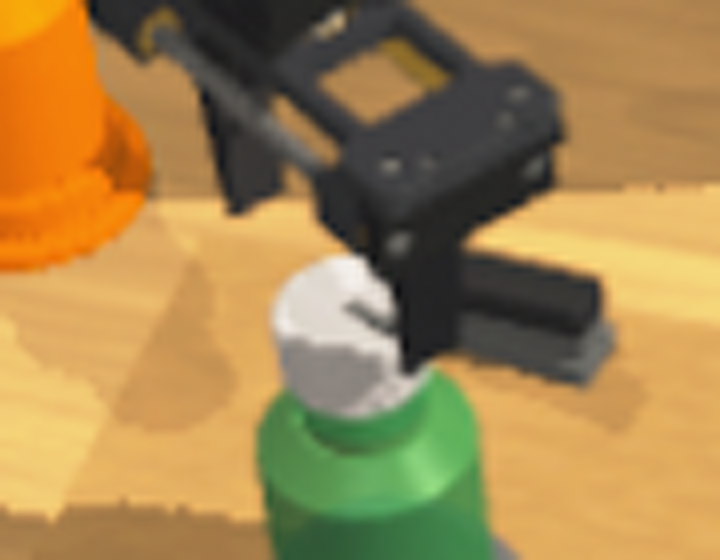

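Fingertips at crop (250,205) and (430,360) straddle the lid centre (352,305), within a few mm. Descend the rest.

Emit:
{"api": "step_arm", "payload": {
  "increments": [
    {"slide": [0.001, 0.001, 0.02], "roll": 0},
    {"slide": [0.001, 0.001, 0.04], "roll": 0},
    {"slide": [0.001, 0.001, 0.046], "roll": 0},
    {"slide": [0.001, 0.001, 0.046], "roll": 0}
  ]
}}

```text
t: 3.75
eef_pos: [505.4, -232.0, 139.2]
tcp_rot: [-3.142, 0.001, 2.535]
ft_force: [-0.1, -0.9, -0.5]
opening: 1.0
grip_force: 0.0
```

Emit:
{"api": "step_arm", "payload": {
  "increments": [
    {"slide": [0, 0, 0], "roll": 0},
    {"slide": [0, 0, 0], "roll": 0}
  ],
  "fingers": 0.58
}}

```text
t: 4.0
eef_pos: [505.4, -231.9, 139.3]
tcp_rot: [-3.142, 0.001, 2.536]
ft_force: [-0.2, -0.3, -0.7]
opening: 0.845
grip_force: 0.0
```

Emit:
{"api": "step_arm", "payload": {
  "increments": [
    {"slide": [0, 0, 0], "roll": 0},
    {"slide": [0, 0, 0], "roll": 0},
    {"slide": [0, 0, 0], "roll": 0},
    {"slide": [0, 0, 0], "roll": 0}
  ]
}}

```text
t: 4.5
eef_pos: [505.2, -231.7, 138.6]
tcp_rot: [-3.142, -0.0, 2.536]
ft_force: [-0.4, -0.5, -0.2]
opening: 0.585
grip_force: 0.0
```

Run:
```python
from h import *
go(505,-232,139)
```

```text
t 4.5 pos [ 505.2 -231.7  138.6] rot [-3.1415e+00 -1.0000e-04  2.5358e+00] q [-0.549  0.485  1.813 -0.     0.844 -1.514] F [-0.4 -0.5 -0.2] M [ 0.06 -0.13 -0.08] op 0.585 g 0.0
slide m [-0.     -0.0003 -0.0004]
```

Emit:
{"api": "step_arm", "payload": {
  "increments": [
    {"slide": [0, 0, 0], "roll": 0},
    {"slide": [0, 0, 0], "roll": 0},
    {"slide": [0, 0, 0], "roll": 0},
    {"slide": [0, 0, 0], "roll": 0}
  ],
  "fingers": 0.4
}}

```text
t: 5.0
eef_pos: [504.8, -232.3, 138.7]
tcp_rot: [-3.141, -0.0, 2.536]
ft_force: [-2.9, -4.5, 2.0]
opening: 0.542
grip_force: 30.0
```

Run:
```python
from h import *
go(505,-232,139)
```

```text
t 5.0 pos [ 504.8 -232.3  138.7] rot [-3.1406 -0.      2.5359] q [-5.500e-01  4.850e-01  1.813e+00 -1.000e-03  8.440e-01 -1.514e+00] F [-2.9 -4.5  2. ] M [-0.6   0.4  -0.04] op 0.542 g 30.0
slide m [ 0.      0.0004 -0.0003]
```

Emit:
{"api": "step_arm", "payload": {
  "increments": [
    {"slide": [0, -0.0008, 0.0002], "roll": 0.15},
    {"slide": [0, -0.0008, 0.0004], "roll": 0.3},
    {"slide": [0, -0.0008, 0.0006], "roll": 0.45},
    {"slide": [0, -0.0008, 0.0009], "roll": 0.6},
    {"slide": [0, -0.0008, 0.0009], "roll": 0.6}
  ]
}}

```text
t: 5.62
eef_pos: [505.0, -232.3, 137.8]
tcp_rot: [3.141, 0.0, 1.936]
ft_force: [2.3, 1.9, 1.2]
opening: 0.539
grip_force: 30.0
```

Run:
```python
from h import *
go(505,-232,138)
```

```text
t 5.62 pos [ 505.  -232.3  137.8] rot [3.1410e+00 1.0000e-04 1.9365e+00] q [-0.55   0.486  1.814  0.     0.841 -0.916] F [2.3 1.9 1.2] M [ 0.44 -0.53 -0.11] op 0.539 g 30.0
slide m [ 0.0003  0.0001 -0.0002]
```

Emit:
{"api": "step_arm", "payload": {
  "increments": [
    {"slide": [0, 0, 0.0002], "roll": 0.15},
    {"slide": [0, 0, 0.0004], "roll": 0.3},
    {"slide": [0, 0, 0.0006], "roll": 0.45},
    {"slide": [0, 0, 0.0009], "roll": 0.6},
    {"slide": [0, 0, 0.0011], "roll": 0.75}
  ]
}}

```text
t: 6.25
eef_pos: [505.3, -232.3, 136.8]
tcp_rot: [3.14, -0.0, 1.185]
ft_force: [3.7, 2.4, -0.5]
opening: 0.541
grip_force: 30.0
```

Run:
```python
from h import *
go(505,-232,136.7)
im=imaging.read_camera("scene");a=im["color"][120:220,200:325,::-1]
cv2.imwrite("pics/turn.png",cv2.resize(a,(750,600),interpolation=cv2.INTER_CUBIC))
```

```text
t 6.25 pos [ 505.3 -232.3  136.8] rot [ 3.1404e+00 -2.0000e-04  1.1851e+00] q [-5.500e-01  4.870e-01  1.815e+00  1.000e-03  8.380e-01 -1.650e-01] F [ 3.7  2.4 -0.5] M [ 0.33 -0.74  0.12] op 0.541 g 30.0
slide m [ 0.0002 -0.0004  0.0001]
```

View pics/turn.png

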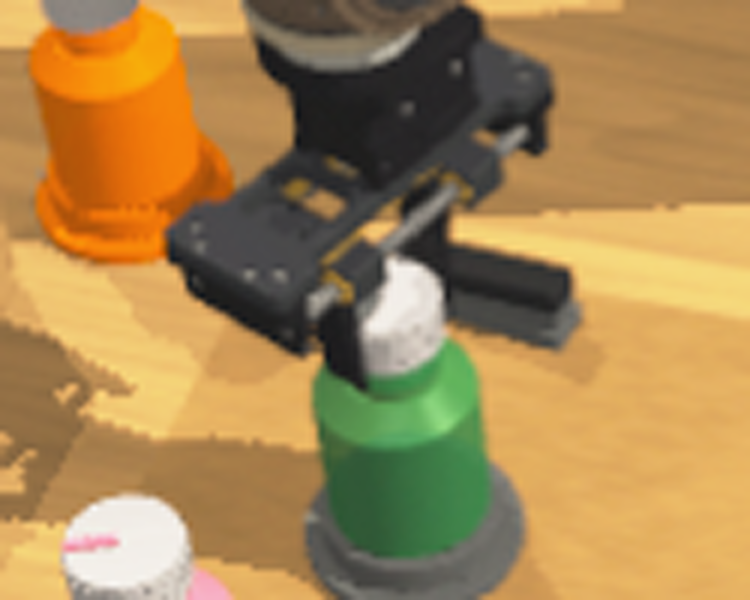

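The fingers hold the lid; the rib is hidden behind the finger (it has left its earlier direction). Continue; the turning moment is about 0.12–0.2 N m.

Emit:
{"api": "step_arm", "payload": {
  "increments": [
    {"slide": [0, 0, 0.0002], "roll": 0.15},
    {"slide": [0, 0, 0.0004], "roll": 0.3},
    {"slide": [0, 0, 0.0006], "roll": 0.45},
    {"slide": [0, 0, 0.0009], "roll": 0.6},
    {"slide": [0, 0, 0.001], "roll": 0.7}
  ]
}}

```text
t: 6.92
eef_pos: [505.4, -232.5, 135.8]
tcp_rot: [3.14, -0.001, 0.488]
ft_force: [4.0, 2.0, -1.6]
opening: 0.542
grip_force: 30.0
```

Run:
```python
from h import *
go(505,-232,135.7)
```

```text
t 6.92 pos [ 505.4 -232.5  135.8] rot [ 3.1403e+00 -1.1000e-03  4.8780e-01] q [-0.55   0.489  1.815  0.     0.836  0.533] F [ 4.   2.  -1.6] M [ 0.2  -0.9   0.11] op 0.542 g 30.0
slide m [-0.0001 -0.0007  0.0001]
```

Emit:
{"api": "step_arm", "payload": {
  "increments": [
    {"slide": [0, 0, 0.0002], "roll": 0.1},
    {"slide": [0, 0, 0.0003], "roll": 0.2}
  ]
}}

```text
t: 7.18
eef_pos: [505.4, -232.6, 135.5]
tcp_rot: [3.14, -0.001, 0.289]
ft_force: [4.8, 1.3, -0.3]
opening: 0.546
grip_force: 30.0
```

Run:
```python
from h import *
go(505,-232,135.7)
```

```text
t 7.17 pos [ 505.4 -232.6  135.5] rot [ 3.1404e+00 -1.3000e-03  2.8850e-01] q [-0.55   0.489  1.816  0.     0.835  0.732] F [ 4.8  1.3 -0.3] M [ 0.11 -0.86  0.16] op 0.546 g 30.0
slide m [-0.0002 -0.0007 -0.0002]
```

Emit:
{"api": "step_arm", "payload": {
  "increments": [
    {"slide": [0, 0, 0.0001], "roll": 0.1}
  ]
}}

```text
t: 7.3
eef_pos: [505.4, -232.6, 135.4]
tcp_rot: [3.14, -0.001, 0.189]
ft_force: [4.3, 0.2, -1.8]
opening: 0.542
grip_force: 30.0
```

Run:
```python
from h import *
go(505,-232,135.7)
```

```text
t 7.3 pos [ 505.4 -232.6  135.4] rot [ 3.1405e+00 -1.4000e-03  1.8850e-01] q [-0.55   0.489  1.816  0.     0.835  0.832] F [ 4.3  0.2 -1.8] M [ 0.08 -0.88  0.1 ] op 0.542 g 30.0
slide m [-0.0003 -0.0007 -0.0003]
```

Emit:
{"api": "step_arm", "payload": {
  "increments": [
    {"slide": [0, 0, 0.0001], "roll": 0.1}
  ]
}}

```text
t: 7.42
eef_pos: [505.4, -232.7, 135.2]
tcp_rot: [3.141, -0.002, 0.089]
ft_force: [4.1, 0.3, -2.1]
opening: 0.544
grip_force: 30.0
```

Run:
```python
from h import *
go(505,-232,135.7)
```

```text
t 7.42 pos [ 505.4 -232.7  135.2] rot [ 3.1406e+00 -1.5000e-03  8.8600e-02] q [-0.55   0.489  1.816  0.     0.834  0.932] F [ 4.1  0.3 -2.1] M [ 0.04 -0.87  0.12] op 0.544 g 30.0
slide m [-0.0004 -0.0007 -0.0005]
```

Emit:
{"api": "step_arm", "payload": {
  "increments": [
    {"slide": [0, 0, 0.0001], "roll": 0.08}
  ]
}}

```text
t: 7.55
eef_pos: [505.4, -232.7, 135.1]
tcp_rot: [3.141, -0.002, 0.009]
ft_force: [4.6, -0.4, -1.4]
opening: 0.543
grip_force: 30.0
```

Run:
```python
from h import *
go(505,-232,135.7)
```

```text
t 7.55 pos [ 505.4 -232.7  135.1] rot [ 3.1406e+00 -1.5000e-03  9.1000e-03] q [-0.55   0.49   1.816  0.     0.834  1.011] F [ 4.6 -0.4 -1.4] M [ 0.11 -0.82  0.53] op 0.543 g 30.0
slide m [-0.0004 -0.0007 -0.0006]
```

Emit:
{"api": "step_arm", "payload": {
  "increments": [
    {"slide": [0, 0, 0.0001], "roll": 0.08}
  ]
}}

```text
t: 7.68
eef_pos: [505.0, -232.7, 135.1]
tcp_rot: [3.141, -0.0, -0.069]
ft_force: [-5.4, -0.3, 2.9]
opening: 0.538
grip_force: 30.0
```

Run:
```python
from h import *
go(505,-232,135.7)
```

```text
t 7.67 pos [ 505.  -232.7  135.1] rot [ 3.1406e+00 -3.0000e-04 -6.8900e-02] q [-5.500e-01  4.900e-01  1.816e+00 -1.000e-03  8.350e-01  1.090e+00] F [-5.4 -0.3  2.9] M [-0.11  1.11  0.93] op 0.538 g 30.0
slide m [-0.     -0.0007 -0.0006]
```

The moment jumped from 0.12 to 0.53 and then 0.93 N m: the stop is reached. Unwind in small steps to find where the lid starts to follow.

Emit:
{"api": "step_arm", "payload": {
  "increments": [
    {"slide": [0, 0, 0], "roll": -0.04}
  ]
}}

```text
t: 7.8
eef_pos: [504.8, -232.7, 135.1]
tcp_rot: [3.141, -0.0, -0.028]
ft_force: [0.5, -0.8, 2.3]
opening: 0.539
grip_force: 30.0
```

Run:
```python
from h import *
go(505,-232,135.7)
```

```text
t 7.8 pos [ 504.8 -232.7  135.1] rot [ 3.1408e+00 -1.0000e-04 -2.7800e-02] q [-5.500e-01  4.890e-01  1.817e+00 -1.000e-03  8.350e-01  1.049e+00] F [ 0.5 -0.8  2.3] M [-0.11 -0.   -0.09] op 0.539 g 30.0
slide m [ 0.0002 -0.0007 -0.0006]
```

Emit:
{"api": "step_arm", "payload": {
  "increments": [
    {"slide": [0, 0, 0], "roll": -0.04}
  ]
}}

```text
t: 7.92
eef_pos: [504.8, -232.7, 135.1]
tcp_rot: [3.141, -0.0, 0.013]
ft_force: [-0.1, 0.1, 3.3]
opening: 0.539
grip_force: 30.0
```

Run:
```python
from h import *
go(505,-232,135.7)
```

```text
t 7.92 pos [ 504.8 -232.7  135.1] rot [ 3.141e+00 -2.000e-04  1.270e-02] q [-0.551  0.489  1.817 -0.     0.835  1.008] F [-0.1  0.1  3.3] M [-0.02  0.01 -0.07] op 0.539 g 30.0
slide m [ 0.0002 -0.0007 -0.0006]
```

Emit:
{"api": "step_arm", "payload": {
  "increments": [
    {"slide": [0, 0, 0], "roll": -0.04}
  ]
}}

```text
t: 8.05
eef_pos: [504.8, -232.7, 135.2]
tcp_rot: [3.141, -0.0, 0.053]
ft_force: [0.3, -0.8, 3.5]
opening: 0.543
grip_force: 30.0
```

Run:
```python
from h import *
go(505,-232,135.7)
```

```text
t 8.05 pos [ 504.8 -232.7  135.2] rot [ 3.141e+00 -3.000e-04  5.270e-02] q [-0.551  0.489  1.817 -0.     0.835  0.968] F [ 0.3 -0.8  3.5] M [-0.05 -0.   -0.08] op 0.543 g 30.0
slide m [ 0.0002 -0.0007 -0.0005]
```

Emit:
{"api": "step_arm", "payload": {
  "increments": [
    {"slide": [0, 0, -0.0002], "roll": -0.15},
    {"slide": [0, 0, -0.0004], "roll": -0.3},
    {"slide": [0, 0, -0.0006], "roll": -0.45},
    {"slide": [0, 0, -0.0009], "roll": -0.6},
    {"slide": [0, 0, -0.0011], "roll": -0.75}
  ]
}}

```text
t: 8.68
eef_pos: [504.9, -232.9, 136.3]
tcp_rot: [3.141, 0.0, 0.806]
ft_force: [1.7, -1.7, 2.2]
opening: 0.544
grip_force: 30.0
```

Emit:
{"api": "step_arm", "payload": {
  "increments": [
    {"slide": [0, 0, -0.0002], "roll": -0.15},
    {"slide": [0, 0, -0.0004], "roll": -0.3},
    {"slide": [0, 0, -0.0006], "roll": -0.45},
    {"slide": [0, 0, -0.0009], "roll": -0.6},
    {"slide": [0, 0, -0.001], "roll": -0.725}
  ]
}}

```text
t: 9.3
eef_pos: [505.1, -232.9, 137.3]
tcp_rot: [3.14, 0.001, 1.531]
ft_force: [1.4, -1.8, 1.8]
opening: 0.542
grip_force: 30.0
```

Emit:
{"api": "step_arm", "payload": {
  "increments": [
    {"slide": [0, 0, 0], "roll": 0},
    {"slide": [0, 0, 0], "roll": 0}
  ]
}}

```text
t: 9.55
eef_pos: [505.1, -232.9, 137.3]
tcp_rot: [3.141, 0.001, 1.521]
ft_force: [1.5, -3.6, 1.7]
opening: 0.541
grip_force: 30.0
```

Run:
```python
from h import *
go(505,-232,137.2)
out=[]
for c,(x0,y0) in(("scene",(235,145)),("top",(345,200))):
    im=imaging.read_camera(c);out.append(cv2.resize(im["color"][y0:y0+70,x0:x0+50,::-1],(390,546),interpolation=cv2.INTER_CUBIC))
cv2.imwrite("pics/end.png",np.hstack(out))
```

```text
t 9.55 pos [ 505.1 -232.9  137.3] rot [3.1405e+00 1.1000e-03 1.5205e+00] q [-5.510e-01  4.870e-01  1.814e+00 -1.000e-03  8.390e-01 -5.000e-01] F [ 1.5 -3.6  1.7] M [-0.64 -0.54  0.11] op 0.541 g 30.0
slide m [ 0.0009 -0.0001  0.0001]
```

View pics/end.png

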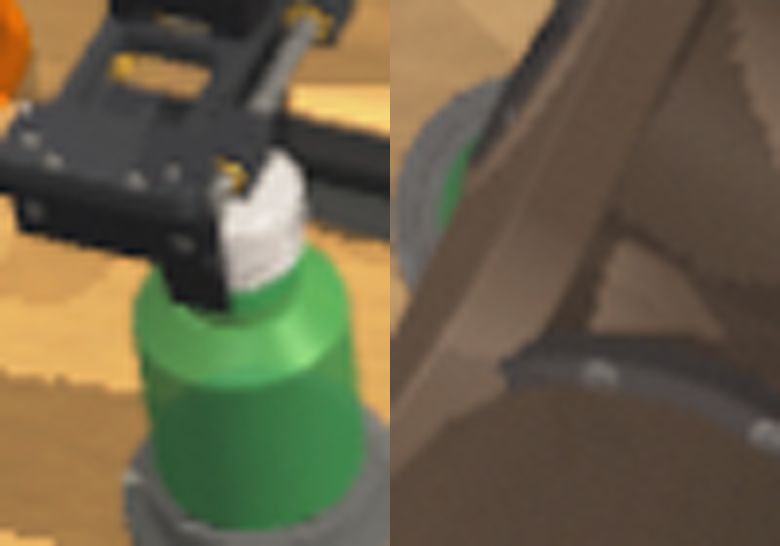

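The lid is still clamped at scene crop (255,235), with the rib hidden under the gripper. By the measured yaw, the lid has turned back 1.57 rad from the stop (from -0.045 to 1.52), and the loads are small.

```bash
python3 -c "
from cell import env
print(env.job_done())"
```

```text
the job is handed in; nothing more can be done
None
```

I screwed the tall green jar's lid down to its hard stop, turned it back about a quarter turn (1.57 rad by the wrist angle, since the rib was hidden from both cameras), and handed the job in still gripping it at about 9.6 s of the 61 s limit.

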